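Bring the steam warmer into service

ROBOT

A 6-joint arm with a two-finger parallel gripper is mounted at the origin on the work surface. World frame = base frame: x ahead of the robot, y to its left, z up, the work surface at z = 0. Lengths are in m, angles in rad, forces in N, time in s.
With the tool pointing down it reaches from about 0.4 to 0.825 m from the base axis. Payload 7 kg.
Tool frame: the origin (TCP) lies midway between the tips of the shut fingers; the grasp point (between the pads) lies arm.hold_point_z behind it (arm.hold_point_z is the distance from the TCP to the grasp point, in m); z points along the fingers, y is the line along which they close (so a half turn about z gives the same grasp; the last joint's range is limited). The gripper opens to 88 mm and grips with 3 to 60 N. Pads are 19 mm wide; open, the fingers measure 130 mm over their backs; the gripper's body (78 mm by 193 mm) begins 47 mm behind the grasp point.
Start: joints at [-0.842, 0.359, 0.012, 0, -1.224, -0.288], TCP at [0.288, -0.61, 0.227] pointing down, gripper open.
Joint ranges: [-3.07, 3.07], [-1.43, 2.12], [-1.02, 1.25], [-3.03, 1.67], [-3.05, -0], [-3.03, 3.03]. Speed limits (rad/s): [2.39, 2.39, 3.01, 3.14, 3.14, 3.14].

INTERFACE

Orientations are given as [roll, pitch, yaw] about the fixed x, y, z axes, in that order (R = Rz(yaw) Ry(pitch) Rx(roll)).
In Python, from station import arm gives the robot as it stands.
- The arm moves only by the shell command python3 -m crank 'ROWS' [OPENING] [FORCE]. ROWS is JSON, a list that holds one entry, the list of rows, each a list of 4 numbers: the shift along the tool's x, y, z in units of 25 mm (1.0 is 25 mm), then the turn about the tool's z in units of 5 degrees (1.0 is 5 degrees). A call has 1 to 12 rows; each row is the pose to reach, as a shift and turn from the pose commanded when the call began, along the tool's axes at that moment; what a row does not reach only later rows make up. A row lasts 1/8 s, in which the tool goes at most 62.5 mm and 10.7 degrees, less where a joint would pass 70% of its speed; a pose out of reach is approached as far as the arm can. A call with a gripper value outside its range is refused whole. OPENING is the closure, from 0 (fully open) to 1 (shut), set as the call begins (- or left out, the last holds). The fingers move at their own pace and stop on an object; FORCE is the grip in N (left out, the last holds). Time passes only in rows, so rows that repeat a pose let the fingers close. It gives the time, the measured TCP pose, the force, the opening and the grip force at its end, in the units of the state.
- arm.get_state(): the state, without advancing time (a new reading comes with each control period).
- arm.grab_frame(name): name is "scene" or "top" or "wrist"; returns (picture, depth): 480x640x3 uint8, red, green, blue; 480x640 float32, m along the optical axis (not along the pixel's ray), 0 where there is no reading.
- arm.get_calibration(name): a dict with "mtx" (3x3 intrinsics, pixels), "k1" (the pictures are not rectified: a ray, as slopes to the right and down, at radius r is drawn at 1 + k1 r^2 times it, then the intrinsics apply), "R" (3x3) and "t" (3): a world point X has camera coordinates R X + t; the wrist camera has in their place "mount" (4x4, takes a point from camera to tool coordinates, whose origin is the TCP and whose axes are the flange's). Camera axes: x right, y down, z forward; pixel columns grow to the right and rows downward; lengths in m; the calibration is good to about 2 mm. A picture is of the moment at which its call begins: read the wrist's pose just before it. get_calibration takes no time and is no camera call.
- arm.job_done(): hands the job in; it is judged then, once.
Trained networks look in the newest picture that a camera, given by its name, has taken for a name from the list of things; names that differ only in an ending like _2 or _b are one class to them, and where a whole thing is asked for, a point or a joint stands for the part that bears it (a point fixed in the world has none). Each returns a list of dicts, best first, with "score" (0 to 1); they miss things now and then, are a little off and sometimes report something else, mostly with a low value. They report only what shows in the picture. A call takes as long as a camera call. They do not tell look-alikes from the thing itself.
- arm.recognise(thing, camera): "extent" ([left, top, width, height] in pixels, round what is visible of it).
- arm.trace(thing, camera): "mask" (480x640 bool, what is visible of it) and "extent" ([left, top, width, height] in pixels, round what is visible of it).
The state is a dict: "t": time; "q": joint angles; "qd": joint speeds; "joint_efforts": joint torques, N m; "eef_pos": TCP position; "ee_rot": TCP orientation; "force": force on the tool from outside, world axes, zero at the start; "moment": the same for the moment, N m; "width": finger opening in m; "gripper_force": force on a finger pad.
Only numpy, scipy, OpenCV 4.12 (cv2) and the standard library are available. Lean on these libraries where they do the work, as an engineer would, in place of code of your own. Each camera call takes 0.05 s, during which the arm holds its last target. There are 200 camera calls.

TASK

First slide the flat cover of the egg steam warmer fully shut over its well. Then turn the steam valve's handwheel by its crank knob clockwise to its stop, back it off exactly two full turns anticlockwise, and finish still holding the crank knob between the fingers with the wheel kept at that setting. Leave the cover shut and the mug, tub and spray bottle undisturbed.

Things in the scene. Friction and masses are not known exactly. Their poses are not given: they have to be found in the camera images.
- warmer: fixed stainless-steel worktop egg steam warmer, 180 (its x) x 330 (its y) x 90 mm high; origin under its centre, z up. The open well with four eggs is in its -y half (about 140 x 135 mm), a closed flat deck is its +y half. Two low rails, up to 102 mm high, run along y at x = +-85 mm, and a low end stop (102 mm high) crosses at the -y end. The cover slides along y on top
- cover (a joint): slide of the flat cover, m: 0 = fully shut over the well against its stop, grows as the cover moves towards the warmer's +y (up to 0.15 = fully on the deck); starts between 0.08 and 0.14. Sliding takes about 3 N, it stays where it is left
- cover_grip (a point): centre of the black bar handle on the cover. The bar is 80 mm long (along the warmer's x) and 12 x 12 mm in section, its centre 133 mm above the worktop and 42 mm above the cover's underside, on two 8 mm thick posts near its ends; 32 mm of free height below the bar between them. The cover is a 150 x 150 x 4 mm plate and the bar crosses its middle; when shut the bar is at y = -75 mm of the warmer
- valve_base: fixed brass steam valve on a round foot, 84 mm across; origin under its centre on the upright wheel axis, z up. A brass index arm with an upturned end reaches out 87 mm towards its +x, below the wheel (top 98 mm high): at the stop, and after each full turn from it, the crank knob stands above this arm. It turns to any yaw
- handwheel (a joint): angle of the handwheel, rad: 0 = closed, against a hard stop; grows as the wheel turns anticlockwise seen from above (opening), so two turns open is 12.57; its far limit is 16.5. Starts less than one turn open (1.5 to 6.0). The dark steel wheel is level, 124 mm across over its rim, rim 115 to 129 mm above the worktop, with three spokes; turning takes about 0.12 N m (2 to 3 N at the knob) and it stays where it is left
- crank_knob: the black upright crank knob on the wheel's rim, a cylinder 22 mm in diameter and 50 mm tall, from 131 to 181 mm above the worktop; origin at the centre of its underside, 55 mm from the wheel axis. It spins freely on its own pin, so it can be gripped from above and led round the circle without turning the hand. At joint value a it lies at the angle a from the valve_base's +x axis
- crank_mid (a point): point on the crank knob's axis at 159 mm above the worktop, 3 mm above the knob's middle: where to grip it
- mug: bystander: white mug, 80 mm across, 95 mm high; origin under its centre
- tub: bystander: round white tub with lid, 96 mm across, 90 mm high; origin under its centre
- spray_bottle: bystander: white spray bottle with grey head, 84 mm across, 220 mm high; origin under its centre
Things that resemble listed ones, but are neither listed nor needed, are in the scene too. Of the things that look like the valve_base, the largest one is meant.

How it is judged:
By the outcome, as a careful person would: the job done as asked, in the order asked, and still so for the second after the job is handed in, while the arm keeps its last pose, push and grip.
It also fails if it takes over 72 s, if anything falls off the work surface, if the arm or the gripper's body presses on something with over 40 N, if the wrist force passes 120 N, or if a joint passes its speed limit or range.

## Working session

There is one attempt and no reset: what is moved stays moved. The work goes in short steps, Python scripts to look and compute and a shell command to move; the robot and the scene stay as the last step left them, time stands still between calls to the robot, and variables do not carry over. Pictures are saved under pics/ and viewed, at most 10 in all, crops included, and the job is handed in when it is done.

```bash
ls; mkdir -p pics; cat > h.py <<'E'
import numpy as np, cv2
from station import arm
from scipy.spatial.transform import Rotation as Ro
def cam(name,st=None):
    c=arm.get_calibration(name); K=np.array(c["mtx"]); k1=c["k1"]
    if "R" in c: R=np.array(c["R"]);t=np.array(c["t"]); Rw=R.T; o=-R.T@t
    else:
        M=np.array(c["mount"]); Rt=Ro.from_euler('xyz',st["ee_rot"]).as_matrix()
        Rw=Rt@M[:3,:3]; o=Rt@M[:3,3]+np.array(st["eef_pos"])
    return K,k1,Rw,o
def rays(K,k1,uv):
    uv=np.asarray(uv,float).reshape(-1,1,2)
    return cv2.undistortPoints(uv,K,np.array([k1,0,0,0,0.]),None,None,None)[:,0] if False else cv2.undistortPoints(uv,K,np.array([k1,0,0,0,0.]))[:,0]
def cloud(name,depth,st=None):
    K,k1,Rw,o=cam(name,st); h,w=depth.shape
    u,v=np.meshgrid(np.arange(w),np.arange(h))
    r=rays(K,k1,np.stack([u,v],-1).reshape(-1,2))
    P=np.c_[r,np.ones(len(r))]*depth.reshape(-1,1)
    return (P@Rw.T+o).reshape(h,w,3)
def save(n,im): cv2.imwrite('pics/'+n,im[...,::-1])
def look(name):
    st=arm.get_state(); im,d=arm.grab_frame(name); return im,d,cloud(name,d,st)
E
python3 - <<'E'
from h import *
out=[]
for n in("scene","top"):
    im,d,P=look(n); out.append(im); np.savez(''+n,im=im,d=d,P=P)
    save(n+'0.png',im)
    for th in("warmer","cover_grip","valve_base","handwheel","crank_knob","mug","tub","spray_bottle"):
        for r in arm.trace(th,n):
            m=r["mask"]&(d>0); 
            if m.sum()<5: continue
            p=P[m]; print(n,th,round(r["score"],2),np.round(r["extent"]),np.round(np.median(p,0),3),'zmax',np.round(np.percentile(p[:,2],98),3),np.round(np.percentile(p[:,:2],[2,98],axis=0),3).tolist())
st=arm.get_state();print(st, arm.hold_point_z)
E
```

```text
pics
scene warmer 0.6 [326. 206. 145. 114.] [0.539 0.235 0.088] zmax 0.107 [[0.419, 0.049], [0.604, 0.374]]
scene cover_grip 0.55 [369. 228.  76.  54.] [0.516 0.244 0.095] zmax 0.138 [[0.438, 0.168], [0.579, 0.311]]
scene valve_base 0.91 [186. 202.  36.  47.] [ 0.718 -0.288  0.069] zmax 0.131 [[0.622, -0.418], [0.753, -0.251]]
scene valve_base 0.79 [275. 160.  36.  46.] [ 0.401 -0.213  0.06 ] zmax 0.13 [[0.265, -0.349], [0.435, -0.174]]
scene valve_base 0.7 [240. 173.  47.  70.] [ 0.579 -0.183  0.096] zmax 0.174 [[0.52, -0.268], [0.628, -0.135]]
scene handwheel 0.87 [187. 202.  36.  32.] [ 0.717 -0.3    0.093] zmax 0.131 [[0.629, -0.411], [0.756, -0.251]]
scene handwheel 0.75 [277. 160.  33.  26.] [ 0.4   -0.227  0.094] zmax 0.133 [[0.259, -0.339], [0.437, -0.173]]
scene handwheel 0.74 [240. 171.  47.  46.] [ 0.567 -0.2    0.126] zmax 0.179 [[0.462, -0.332], [0.63, -0.134]]
scene crank_knob 0.6 [284. 162.   1.  14.] [ 0.411 -0.255  0.123] zmax 0.138 [[0.401, -0.26], [0.418, -0.245]]
scene crank_knob 0.57 [188. 202.   3.  12.] [ 0.724 -0.331  0.12 ] zmax 0.136 [[0.716, -0.344], [0.731
[... 1475 characters left out ...]
515, 0.476], [0.588, 0.537]]
{'t': 0.9, 'q': array([-8.41905954e-01,  3.58531852e-01,  1.19182423e-02, -1.12019232e-05,
       -1.22409948e+00, -2.88076517e-01]), 'qd': array([ 0.00041014, -0.00040531, -0.00146129,  0.00084996, -0.00055984,
       -0.00163168]), 'joint_efforts': array([-7.90255326e-04, -5.82354891e+01,  2.93294710e+01,  7.00246096e+00,
        1.23554718e-02, -2.81374702e-05]), 'eef_pos': array([ 0.28797338, -0.61047073,  0.22661128]), 'ee_rot': array([-3.14151584e+00,  3.37486141e-05, -2.70078260e+00]), 'force': array([-0.26963345,  0.3689321 , -0.14857714]), 'moment': array([-0.02860248, -0.00100005, -0.0395452 ]), 'gripper_force': 0.0, 'width': 0.08776153795400107} 0.0188
```

```bash
python3 - <<'E'
from h import *
a=np.load('top.npz');b=np.load('scene.npz')
c1=cv2.resize(a['im'][150:300,130:490],None,fx=2.2,fy=2.2,interpolation=cv2.INTER_CUBIC)
c2=cv2.resize(b['im'][140:330,170:490],None,fx=2.2,fy=2.2,interpolation=cv2.INTER_CUBIC)[:,:700]
w=792
pad=lambda c:np.pad(c,((0,0),(0,w-c.shape[1]),(0,0)))
im=np.vstack([pad(c1),pad(c2)]);im=cv2.resize(im,None,fx=.79,fy=.79,interpolation=cv2.INTER_AREA) if im.shape[0]>600 else im
print(im.shape);save('c1.png',im)
for n,z in(('top',a),('scene',b)):
    P=z['P'];d=z['d'];ok=d>0
    X,Y,Z=P[...,0],P[...,1],P[...,2]
    k=ok&(Z>.155)&(Z<.19)&(np.hypot(X-.57,Y+.2)<.09); print(n,'knob',k.sum(),np.round(P[k].mean(0),4),np.round(P[k].min(0),3),np.round(P[k].max(0),3))
    k=ok&(Z>.108)&(Z<.135)&(np.hypot(X-.57,Y+.2)<.08);
    print('wheel',cv2.minEnclosingCircle(P[k][:,:2].astype(np.float32)))
    k=ok&(Z>.12)&(Z<.15)&(abs(X-.5)<.12)&(abs(Y-.2)<.17); print('bar',cv2.minAreaRect(P[k][:,:2].astype(np.float32)),np.median(P[k],0))
    k=ok&(Z>.075)&(Z<.15)&(abs(X-.5)<.14)&(abs(Y-.2)<.2); print('warm',cv2.minAreaRect(P[k][:,:2].astype(np.float32)))
    k=ok&(Z>.06)&(Z<.108)&(np.hypot(X-.57,Y+.2)<.1)&(np.hypot(X-.57,Y+.2)>.066); print('arm',k.sum(),np.median(P[k],0))
E
```

```text
(591, 626, 3)
top knob 47 [ 0.5568 -0.2482  0.1786] [ 0.548 -0.259  0.157] [ 0.568 -0.239  0.188]
wheel ((0.5692003965377808, -0.19765248894691467), 0.06292439252138138)
bar ((0.5071260333061218, 0.23513856530189514), (0.012640923261642456, 0.07940381020307541), 87.2219009399414) [0.50693804 0.2347293  0.13916319]
warm ((0.5041869878768921, 0.2057364284992218), (0.33295881748199463, 0.1826828122138977), 87.30756378173828)
arm 13 [ 0.58222847 -0.27527903  0.09401258]
scene knob 81 [ 0.5623 -0.2431  0.171 ] [ 0.544 -0.255  0.155] [ 0.573 -0.231  0.184]
wheel ((0.5737078785896301, -0.19257675111293793), 0.06503788381814957)
bar ((0.5102241635322571, 0.24049875140190125), (0.016953399404883385, 0.08843676745891571), 87.9324951171875) [0.51524697 0.24164372 0.13649333]
warm ((0.5072364211082458, 0.20754966139793396), (0.3378513753414154, 0.19231854379177094), 86.41032409667969)
arm 33 [ 0.58551303 -0.27287406  0.08882501]
```

View pics/c1.png

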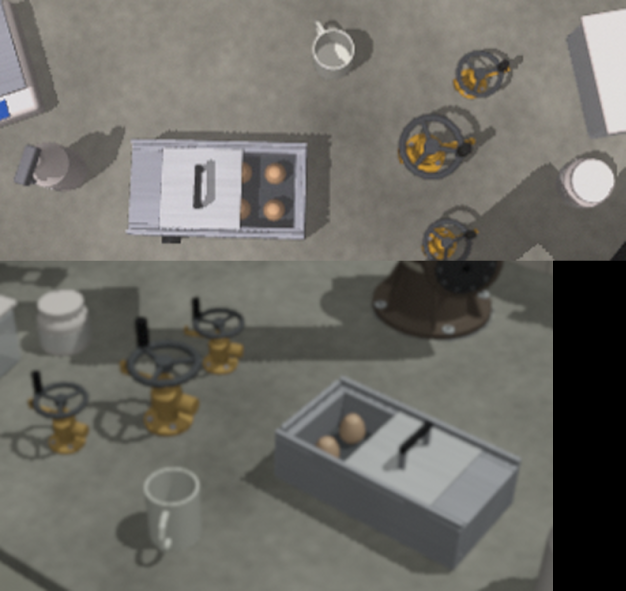

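The top view shows three valve look-alikes at crop pixels (432,145), (480,73) and (447,240). The one at (432,145), top-image pixel about (378,233), fits: its wheel is 124 mm across and its knob top is at 0.18 m, while the other two are smaller and only about 0.135 m high. The warmer sits at crop (218,188) with yaw about -2.7°. Its cover is half over the deck, and the bar is at (205,185).

```bash
cat >> h.py <<'E'
def go(p,yaw=None):
    s=arm.get_state(); R=Ro.from_euler('xyz',s["ee_rot"]).as_matrix()
    d=R.T@(np.array(p)-s["eef_pos"])/.025
    t=0 if yaw is None else -((np.degrees(s["ee_rot"][2])*-1+yaw+180)%360-180)/5
    print(np.round(d,2),round(t,2))
E
python3 - <<'E'
from h import *
go([.30,-.5,.30],-92.7);go([.51,.29,.30],-92.7)
E
```

```text
[-2.32  3.79 -2.94] -12.41
[-23.4   28.79  -2.94] -12.41
```

```bash
python3 -m crank '[[[-1,1.5,-3,-1],[-3,3.7,-3,-2],[-5,6,-3,-4],[-7,8,-3,-6],[-8.5,10,-3,-8],[-10,12,-3,-10],[-11.5,14,-3,-12],[-13,16,-3,-12.4],[-14.5,18,-3,-12.4],[-16,20,-3,-12.4],[-17.5,21.7,-3,-12.4],[-19,23.5,-3,-12.4]]]' 1 20
python3 - <<'E'
from h import *
go([.51,.295,.25],-92.7)
E
```

```text
t: 2.4
eef_pos: [0.4574, 0.0886, 0.3023]
ee_rot: [-3.14, 0.001, -1.618]
force: [1.1, -1.1, -0.2]
width: 0.0005
gripper_force: 0.0
[-8.34 -1.71  2.1 ] -0.0
```

```bash
python3 -m crank '[[[-2,-0.4,0.5,0],[-4,-0.8,1,0],[-6,-1.2,1.5,0],[-8,-1.6,2,0],[-8.3,-1.7,2.1,0],[-8.3,-1.7,2.1,0],[-8.3,-1.7,2.1,0]]]'
python3 - <<'E'
from h import *
for n in("wrist","top"):
    im,d,P=look(n); X,Y,Z=[P[...,i] for i in range(3)];ok=d>0
    if n=="wrist": save('w1.png',im)
    k=ok&(Z>.125)&(Z<.145)&(abs(X-.5)<.1)&(abs(Y-.22)<.1); print(n,k.sum())
    if k.sum()>5: print('bar',cv2.minAreaRect(P[k][:,:2].astype(np.float32)),np.median(P[k],0))
go([.508,.275,.105],-92.7)
E
```

```text
t: 3.28
eef_pos: [0.5098, 0.2908, 0.2498]
ee_rot: [-3.141, 0.0, -1.619]
force: [1.0, -0.6, -0.5]
width: 0.0005
gripper_force: 0.0
wrist 2172
bar ((0.5080983638763428, 0.23565682768821716), (0.012108736671507359, 0.08001226931810379), 87.15174865722656) [0.50830603 0.235349   0.13820369]
top 104
bar ((0.5071750283241272, 0.23463281989097595), (0.013080992735922337, 0.07921098917722702), 86.6556396484375) [0.50832074 0.23503625 0.13894726]
[0.64 0.05 5.8 ] -0.02
```

View pics/w1.png

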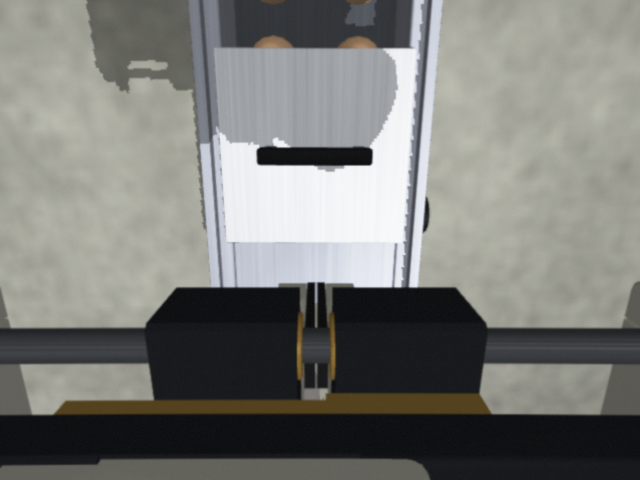

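The wrist view shows the bar at pixel (315,156), which measures (0.508, 0.2355, 0.138), and clear plate behind it. I'll lower the shut fingers behind the bar and push.

```bash
python3 -m crank '[[[0.6,0,1.5,0],[0.6,0,3.5,0],[0.6,0,5,0],[0.6,0,5.7,0],[0.6,0,5.7,0],[1,0,5.7,0],[1.5,0,5.7,0],[2,0,5.7,0],[2.4,0,5.7,0],[2.8,0,5.7,0],[3.2,0,5.7,0],[3.2,0,5.7,0]]]'
python3 -m crank '[[[0.4,0,0,0],[0.8,0,0,0],[1.2,0,0,0],[1.6,0,0,0],[1.9,0,0,0],[2.1,0,0,0],[2.2,0,0,0],[2.2,0,0,0]]]'
```

```text
t: 4.88
eef_pos: [0.5054, 0.2104, 0.1063]
ee_rot: [3.14, -0.001, -1.62]
force: [-0.0, -0.5, -0.3]
width: 0.0004
gripper_force: 0.0
t: 5.88
eef_pos: [0.5034, 0.1564, 0.1067]
ee_rot: [-3.141, -0.001, -1.619]
force: [-0.2, -0.1, 0.9]
width: 0.0004
gripper_force: 0.0
```

```bash
python3 -m crank '[[[0.1,0,0,0],[0.2,0,0,0],[0.3,0,0,0],[0.3,0,0,0]]]'
python3 - <<'E'
from h import *
for n in("wrist","top"):
    im,d,P=look(n); X,Y,Z=[P[...,i] for i in range(3)];ok=d>0
    k=ok&(Z>.125)&(Z<.145)&(abs(X-.5)<.05)&(Y>.1)&(Y<.147); print(n,k.sum())
    if k.sum()>5: print('bar',cv2.minAreaRect(P[k][:,:2].astype(np.float32)),np.median(P[k],0))
    if n=="wrist": save('w2.png',im)
print(arm.get_state()["force"])
E
```

```text
t: 6.38
eef_pos: [0.5031, 0.1491, 0.1067]
ee_rot: [-3.141, -0.0, -1.619]
force: [0.4, 1.5, 1.1]
width: 0.0008
gripper_force: 0.6
wrist 4306
bar ((0.5028524994850159, 0.13436691462993622), (0.018959956243634224, 0.07960610836744308), 87.13939666748047) [0.50273895 0.12662166 0.13686971]
top 0
[0.59935483 0.39600409 0.22031962]
```

View pics/w2.png

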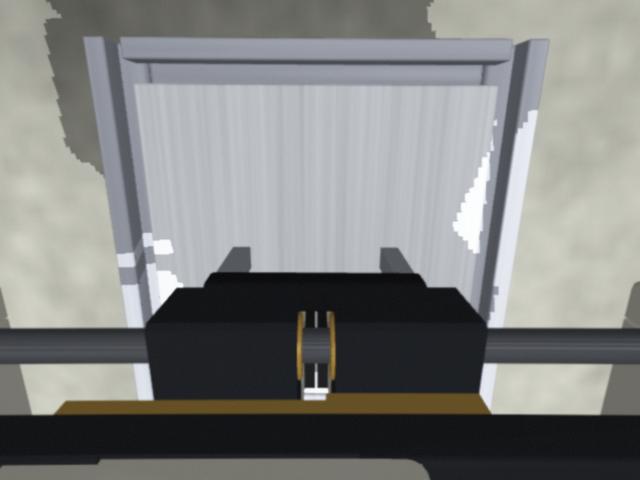

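The plate edge (row 85) is still a few mm short of the end stop (row 62), so I'll keep pushing until I feel contact.

```bash
python3 -m crank '[[[0.1,0,0,0],[0.2,0,0,0],[0.2,0,0,0]]]'
python3 -m crank '[[[0.08,0,0,0],[0.16,0,0,0],[0.16,0,0,0]]]'
```

```text
t: 6.85
eef_pos: [0.5032, 0.1481, 0.1068]
ee_rot: [-3.14, 0.006, -1.619]
force: [-5.5, 20.3, 0.2]
width: 0.0006
gripper_force: 9.8
t: 7.22
eef_pos: [0.5034, 0.1481, 0.1069]
ee_rot: [-3.138, 0.012, -1.619]
force: [-11.9, 38.2, -1.4]
width: 0.0008
gripper_force: 18.7
```

The cover has hit its stop: force rises with no motion, and the bar is at about y = 0.132 against 0.131 predicted. Backing off.

```bash
python3 -m crank '[[[-0.4,0,0,0],[-0.9,0,0,0],[-0.9,0,-2,0],[-0.9,0,-4,0],[-0.9,0,-6,0],[-0.9,0,-7.7,0],[-0.9,0,-7.7,0]]]' 0
python3 - <<'E'
from h import *
im,d,P=look("top"); X,Y,Z=[P[...,i] for i in range(3)];ok=d>0
k=ok&(Z>.125)&(Z<.145)&(abs(X-.5)<.08)&(Y>.08)&(Y<.2); print(k.sum(),cv2.minAreaRect(P[k][:,:2].astype(np.float32)))
go([.50,-.12,.33],-92.7)
E
```

```text
t: 8.1
eef_pos: [0.5051, 0.163, 0.3027]
ee_rot: [-3.136, 0.003, -1.619]
force: [-0.0, -0.0, -0.8]
width: 0.0647
gripper_force: 0.0
95 ((0.5025147795677185, 0.12993399798870087), (0.012298422865569592, 0.07613344490528107), 86.80731964111328)
[11.3  -0.39 -1.2 ] -0.02
```

```bash
python3 -m crank '[[[2,0.3,-0.5,0],[4,0.6,-1,0],[6,1.2,-1.2,0],[8,1.8,-1.2,0],[10,2.1,-1.2,0],[11.3,2.2,-1.2,0],[11.3,2.2,-1.2,0],[11.3,2.2,-1.2,0]]]' 0.4
cat > v.py <<'E'
from h import *
import sys
from scipy.optimize import least_squares
def meas(sav=None,cam_="wrist"):
    im,d,P=look(cam_); X,Y,Z=[P[...,i] for i in range(3)];ok=d>0
    if sav: save(sav,im)
    r=np.hypot(X-.57,Y+.197)
    k=ok&(Z>.172)&(Z<.187)&(r<.08); kp=P[k]
    kc=cv2.minEnclosingCircle(kp[:,:2].astype(np.float32)) if len(kp) else None
    print('knob top',k.sum(),np.round(kp.mean(0),4),kc)
    k=ok&(Z>.112)&(Z<.132)&(r<.07); w=P[k]
    print('wheel',cv2.minEnclosingCircle(w[:,:2].astype(np.float32)),np.percentile(w[:,2],95))
    k=ok&(Z>.05)&(Z<.106)&(r>.066)&(r<.1); a=P[k]; print('arm',k.sum(),np.round(np.median(a,0),4),a[:,2].max() if len(a) else '')
    return im,d,P
if __name__=="__main__": meas(sys.argv[1])
E
python3 v.py w3.png
```

```text
t: 9.15
eef_pos: [0.4347, -0.1168, 0.3281]
ee_rot: [3.14, -0.0, -1.62]
force: [-0.8, 0.4, -0.2]
width: 0.0528
gripper_force: 0.0
knob top 867 [ 0.5564 -0.2484  0.1795] ((0.5575406551361084, -0.2486162632703781), 0.011153915897011757)
wheel ((0.5689122080802917, -0.197941854596138), 0.06429176777601242) 0.1295735736384331
arm 233 [ 0.5776 -0.2767  0.0955] 0.0996856971355013
```

View pics/w3.png

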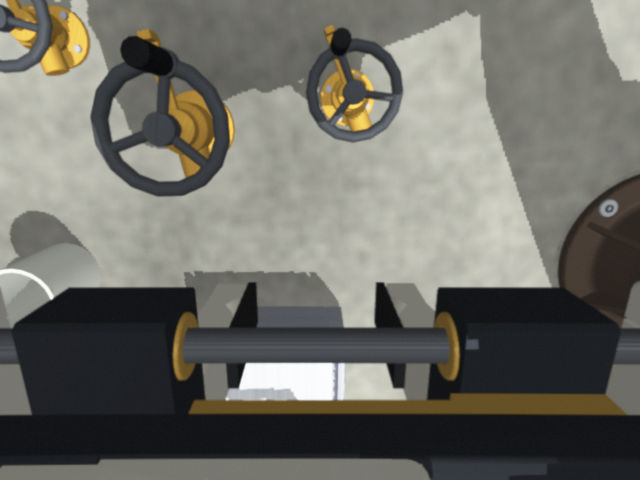

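The wrist view shows the meant valve's wheel at pixel (160,125), the knob at (147,55), and the brass arm tip just beyond it at (148,36). So the wheel is almost one full turn open (about 5.9 rad). I went the wrong way in x; I'll take a closer look.

```bash
python3 - <<'E'
from h import *
go([.562,-.115,.31],-92.7)
E
python3 -m crank '[[[0,-2,0.2,0],[0,-4,0.6,0],[0.2,-5,0.7,0],[0.2,-5.1,0.7,0],[0.2,-5.1,0.7,0]]]'
cat >> v.py <<'E'
    im,d,P=look("wrist"); p=P[(d>0)&(P[...,2]>.117)&(P[...,2]<.131)]
    c=np.array([.569,-.198])
    for _ in range(10):
        v=p[:,:2]-c; r=np.hypot(*v.T); m=(r>.045)&(r<.066)
        # angular-balanced annulus fit
        c=least_squares(lambda q:np.hypot(*(p[m][:,:2]-q[:2]).T)-q[2],[*c,.056],loss='soft_l1',f_scale=.002).x; R=c[2];c=c[:2]
    print('rim fit',c,R,m.sum())
    top=P[(d>0)&(P[...,2]>.178)&(P[...,2]<.186)]; top=top[np.hypot(*(top[:,:2]-c).T)<.08]
    print('top',len(top),top.mean(0),cv2.minEnclosingCircle(top[:,:2].astype(np.float32)))
E
python3 v.py
python3 -c "
from h import *
go([.557,-.249,.20],-92.7)"
```

```text
[-0.3  -5.07  0.72] -0.01
t: 9.82
eef_pos: [0.5621, -0.127, 0.3111]
ee_rot: [3.14, -0.0, -1.618]
force: [-0.2, -0.3, -0.2]
width: 0.0524
gripper_force: 0.0
[ 4.88 -0.03  4.44] 0.0  File "v.py", line 16
    im,d,P=look("wrist"); p=P[(d>0)&(P[...,2]>.117)&(P[...,2]<.131)]
IndentationError: unexpected indent
```

```bash
sed -i 's/__": meas(sys.argv\[1\])/__":/' v.py; python3 v.py
```

```text
rim fit [ 0.56996622 -0.19528831] 0.05350419180266818 6287
top 867 [ 0.55796798 -0.24868441  0.18026097] ((0.5579330325126648, -0.2488211989402771), 0.011136703193187714)
```

Rim centre (0.570,-0.1953) and knob (0.558,-0.2487) are 54.7 mm apart, which matches the 55 mm given. Gripping now.

```bash
python3 -m crank '[[[2,0,0.5,0],[4,-0.05,1,0],[4.88,-0.07,2,0],[4.88,-0.07,3.5,0],[4.88,-0.07,5,0],[4.88,-0.07,6,0],[4.88,-0.07,6.8,0],[4.88,-0.07,6.84,0],[4.88,-0.07,6.84,0]]]'
python3 -m crank '[[[0,0,0,0],[0,0,0,0],[0,0,0,0],[0,0,0,0]]]' 1 30
python3 - <<'E'
from h import *
s=arm.get_state(); c=np.array([.570,-.1953]); p=s["eef_pos"][:2]; v=p-c; print(p,np.hypot(*v),np.degrees(np.arctan2(v[1],v[0])),s["force"])
E
```

```text
t: 11.0
eef_pos: [0.5586, -0.2497, 0.142]
ee_rot: [-3.14, -0.0, -1.618]
force: [0.4, -0.7, -0.3]
width: 0.0525
gripper_force: 0.0
t: 11.5
eef_pos: [0.5581, -0.2499, 0.1407]
ee_rot: [-3.142, -0.0, -1.619]
force: [-0.7, -0.3, 1.9]
width: 0.0213
gripper_force: 30.0
[ 0.55813052 -0.24985052] 0.055826905563120956 -102.27547694644679 [-0.7078116  -0.2911521   1.86340795]
```

```bash
cat > arc.py <<'E'
from h import *
import sys
C=np.array([float(x) for x in sys.argv[3].split(',')]) if len(sys.argv)>3 else np.array([.570,-.1953])
step=float(sys.argv[1]);n=int(sys.argv[2]);r=.055
s=arm.get_state();p=s["eef_pos"][:2];v=p-C;th=np.arctan2(v[1],v[0]);y=s["ee_rot"][2]
print(p,'r',np.hypot(*v),'ang',np.degrees(th),s["force"],s["width"])
T=np.array([[np.cos(y),np.sin(y)],[np.sin(y),-np.cos(y)]])
o=C+r*np.array([np.cos(th),np.sin(th)])
print('['+','.join('[%.2f,%.2f,0,0]'%tuple(T@(C+r*np.array([np.cos(a),np.sin(a)])-o)/.025) for a in th+np.radians(step)*np.arange(1,n+1))+']')
E
python3 arc.py -15 12
```

```text
[ 0.55813052 -0.24985052] r 0.055826905563120956 ang -102.27547694644679 [-0.7078116  -0.2911521   1.86340795] 0.02132956521235534
[[-0.17,0.55,0,0],[-0.47,1.04,0,0],[-0.89,1.43,0,0],[-1.40,1.70,0,0],[-1.96,1.83,0,0],[-2.53,1.81,0,0],[-3.08,1.64,0,0],[-3.57,1.33,0,0],[-3.96,0.91,0,0],[-4.23,0.40,0,0],[-4.36,-0.15,0,0],[-4.34,-0.73,0,0]]
```

```bash
python3 -m crank '[[[-0.17,0.55,0,0],[-0.47,1.04,0,0],[-0.89,1.43,0,0],[-1.40,1.70,0,0],[-1.96,1.83,0,0],[-2.53,1.81,0,0]]]'; python3 arc.py -15 12
```

```text
t: 12.25
eef_pos: [0.5166, -0.1836, 0.1408]
ee_rot: [-3.14, -0.0, -1.618]
force: [9.6, -6.2, -7.6]
width: 0.0214
gripper_force: 30.0
[ 0.51657331 -0.1836345 ] r 0.054685415112437914 ang 167.6830061894013 [ 9.63567614 -6.1781252  -7.60188399] 0.021449221975745853
[[-0.55,-0.17,0,0],[-1.04,-0.47,0,0],[-1.43,-0.89,0,0],[-1.69,-1.40,0,0],[-1.82,-1.96,0,0],[-1.80,-2.54,0,0],[-1.63,-3.09,0,0],[-1.33,-3.57,0,0],[-0.91,-3.96,0,0],[-0.40,-4.23,0,0],[0.16,-4.36,0,0],[0.73,-4.34,0,0]]
```

```bash
python3 -m crank '[[[-0.55,-0.17,0,0],[-1.04,-0.47,0,0],[-1.43,-0.89,0,0],[-1.69,-1.40,0,0],[-1.82,-1.96,0,0],[-1.80,-2.54,0,0],[-1.63,-3.09,0,0],[-1.33,-3.57,0,0],[-0.91,-3.96,0,0],[-0.40,-4.23,0,0],[0.16,-4.36,0,0],[0.73,-4.34,0,0]]]'; python3 arc.py -10 7
```

```text
t: 13.75
eef_pos: [0.6242, -0.2081, 0.1407]
ee_rot: [-3.141, 0.001, -1.619]
force: [-5.0, 3.9, 8.2]
width: 0.0216
gripper_force: 30.0
[ 0.62415379 -0.20806135] r 0.055637084343428025 ang -13.259852605744934 [-5.04200843  3.91823114  8.19424717] 0.021553362646127377
[[0.37,0.10,0,0],[0.72,0.27,0,0],[1.03,0.49,0,0],[1.30,0.76,0,0],[1.51,1.08,0,0],[1.67,1.43,0,0],[1.77,1.80,0,0]]
```

```bash
python3 -m crank '[[[0.37,0.10,0,0],[0.72,0.27,0,0],[1.03,0.49,0,0],[1.30,0.76,0,0],[1.51,1.08,0,0],[1.51,1.08,0,0]]]'; python3 arc.py -3 9
```

```text
t: 14.5
eef_pos: [0.5939, -0.2457, 0.1407]
ee_rot: [3.141, -0.001, -1.619]
force: [0.3, -4.3, 0.9]
width: 0.0213
gripper_force: 30.0
[ 0.59394914 -0.24571837] r 0.055817322043723465 ang -64.5918988990256 [ 0.27237782 -4.25874896  0.90765814] 0.021345750674312353
[[0.05,0.10,0,0],[0.10,0.21,0,0],[0.14,0.32,0,0],[0.17,0.43,0,0],[0.20,0.54,0,0],[0.23,0.65,0,0],[0.24,0.76,0,0],[0.26,0.88,0,0],[0.26,0.99,0,0]]
```

```bash
python3 -m crank '[[[0.05,0.10,0,0],[0.10,0.21,0,0],[0.14,0.32,0,0],[0.17,0.43,0,0],[0.17,0.43,0,0]]]'; python3 -m crank '[[[0.03,0.11,0,0],[0.06,0.22,0,0],[0.06,0.22,0,0]]]';  python3 arc.py -3 4
```

```text
t: 15.12
eef_pos: [0.5836, -0.2494, 0.1408]
ee_rot: [-3.141, -0.002, -1.619]
force: [3.2, -6.2, 0.6]
width: 0.0219
gripper_force: 30.0
t: 15.5
eef_pos: [0.578, -0.2505, 0.1408]
ee_rot: [-3.141, -0.001, -1.619]
force: [2.7, -5.5, 1.0]
width: 0.0217
gripper_force: 30.0
[ 0.57801923 -0.25051367] r 0.05579299010081553 ang -81.73615284005082 [ 2.69684386 -5.51911283  0.97886269] 0.021653607706499305
[[0.02,0.11,0,0],[0.03,0.23,0,0],[0.04,0.34,0,0],[0.04,0.46,0,0]]
```

```bash
python3 -m crank '[[[0.02,0.11,0,0],[0.02,0.11,0,0]]]'; python3 -m crank '[[[0.01,0.11,0,0],[0.01,0.11,0,0]]]'
```

```text
t: 15.75
eef_pos: [0.5779, -0.2505, 0.1408]
ee_rot: [-3.136, -0.001, -1.618]
force: [11.2, -5.0, -4.5]
width: 0.0215
gripper_force: 30.0
t: 16.0
eef_pos: [0.5777, -0.2505, 0.1409]
ee_rot: [-3.132, -0.001, -1.618]
force: [19.2, -5.9, -9.7]
width: 0.0213
gripper_force: 30.0
```

```bash
python3 -m crank '[[[0,0.1,0,0],[0,0.1,0,0]]]'; python3 -m crank '[[[-0.01,0.11,0,0],[-0.01,0.11,0,0]]]'; python3 arc.py -3 1
```

```text
t: 16.25
eef_pos: [0.5775, -0.2505, 0.141]
ee_rot: [-3.128, -0.002, -1.618]
force: [26.1, -6.9, -14.4]
width: 0.0213
gripper_force: 30.0
t: 16.5
eef_pos: [0.5774, -0.2504, 0.1411]
ee_rot: [-3.123, -0.002, -1.617]
force: [34.6, -9.4, -21.4]
width: 0.0213
gripper_force: 30.0
[ 0.57737285 -0.25036626] r 0.05555764092115332 ang -82.3739936180946 [ 34.60116743  -9.39242099 -21.43018175] 0.021322488545327964
[[0.02,0.11,0,0]]
```

The stop is clear: the TCP stays at (0.578,-0.2505) while the force rises, and the angle matches the index arm (about -82°). I'll release the push and fit the circle.

```bash
python3 -m crank '[[[0,-0.2,0,0],[0,-0.41,0,0],[0,-0.41,0,0]]]'; python3 - <<'E'
import numpy as np
from scipy.optimize import least_squares
p=np.array([[.5166,-.1836],[.6242,-.2081],[.5939,-.2457],[.578,-.2505],[.5582,-.2499]])
f=least_squares(lambda q:np.hypot(*(p-q[:2]).T)-q[2],[.57,-.1953,.055]);print(f.x,f.fun)
f=least_squares(lambda q:np.hypot(*(p-q[:2]).T)-.055,[.57,-.1953]);print(f.x,f.fun)
E
python3 arc.py 15 12 .5702,-.1958
```

```text
t: 16.88
eef_pos: [0.578, -0.2505, 0.1408]
ee_rot: [-3.141, -0.001, -1.619]
force: [2.7, -4.4, 3.1]
width: 0.0216
gripper_force: 30.0
[ 0.57033457 -0.19593893  0.05516375] [-3.06988596e-05  5.74114119e-05 -1.04749133e-04 -6.68440482e-05
  1.44880715e-04]
[ 0.5703013  -0.19611209] [ 1.39660223e-04  2.15756229e-04 -8.31592592e-05 -6.99107653e-05
  1.32392758e-04]
[ 0.57797587 -0.25046815] r 0.0552183914236735 ang -81.90468890845874 [ 2.67334676 -4.42539901  3.05480825] 0.02159284525119317
[[-0.18,-0.55,0,0],[-0.50,-1.03,0,0],[-0.93,-1.41,0,0],[-1.44,-1.66,0,0],[-2.00,-1.78,0,0],[-2.57,-1.75,0,0],[-3.12,-1.57,0,0],[-3.60,-1.25,0,0],[-3.98,-0.82,0,0],[-4.24,-0.31,0,0],[-4.35,0.25,0,0],[-4.32,0.83,0,0]]
```

```bash
python3 -m crank '[[[-0.18,-0.55,0,0],[-0.50,-1.03,0,0],[-0.93,-1.41,0,0],[-1.44,-1.66,0,0],[-2.00,-1.78,0,0],[-2.57,-1.75,0,0],[-3.12,-1.57,0,0],[-3.60,-1.25,0,0],[-3.98,-0.82,0,0],[-4.24,-0.31,0,0],[-4.35,0.25,0,0],[-4.32,0.83,0,0]]]'; python3 arc.py 15 12 .5703,-.1960
```

```text
t: 18.38
eef_pos: [0.5613, -0.1415, 0.1408]
ee_rot: [-3.141, -0.001, -1.618]
force: [4.5, -14.6, 0.4]
width: 0.0213
gripper_force: 30.0
[ 0.56125335 -0.14147208] r 0.05527327990602459 ang 99.42005599818368 [  4.46325729 -14.64785701   0.37533966] 0.021343842576997916
[[0.19,0.54,0,0],[0.52,1.01,0,0],[0.96,1.39,0,0],[1.48,1.63,0,0],[2.04,1.73,0,0],[2.61,1.69,0,0],[3.15,1.50,0,0],[3.63,1.17,0,0],[4.00,0.73,0,0],[4.24,0.21,0,0],[4.35,-0.35,0,0],[4.30,-0.93,0,0]]
```

```bash
python3 -m crank '[[[0.18,0.55,0,0],[0.50,1.03,0,0],[0.93,1.41,0,0],[1.44,1.66,0,0],[2.00,1.78,0,0],[2.57,1.75,0,0],[3.12,1.57,0,0],[3.60,1.25,0,0],[3.98,0.82,0,0],[4.24,0.31,0,0],[4.35,-0.25,0,0],[4.32,-0.83,0,0]]]'; python3 arc.py 15 1 .5703,-.1960
```

```text
t: 19.88
eef_pos: [0.5762, -0.2508, 0.1407]
ee_rot: [3.138, -0.001, -1.619]
force: [-2.5, -0.0, 9.0]
width: 0.0213
gripper_force: 30.0
[ 0.57617786 -0.25082413] r 0.05513832063810446 ang -83.88051739176358 [-2.45449784 -0.02694371  8.9998636 ] 0.021320983431946886
[[-0.16,-0.55,0,0]]
```

```bash
python3 -m crank '[[[-0.18,-0.55,0,0],[-0.50,-1.03,0,0],[-0.93,-1.41,0,0],[-1.44,-1.66,0,0],[-2.00,-1.78,0,0],[-2.57,-1.75,0,0],[-3.12,-1.57,0,0],[-3.60,-1.25,0,0],[-3.98,-0.82,0,0],[-4.24,-0.31,0,0],[-4.35,0.25,0,0],[-4.32,0.83,0,0]]]'; python3 arc.py 15 1 .5703,-.1960
```

```text
t: 21.38
eef_pos: [0.5616, -0.1415, 0.1408]
ee_rot: [-3.141, -0.001, -1.618]
force: [4.9, -11.5, 2.7]
width: 0.0212
gripper_force: 30.0
[ 0.56158173 -0.14148149] r 0.05521119653991407 ang 99.08546761734857 [  4.88475596 -11.47331616   2.70158047] 0.021232274166131996
[[0.19,0.54,0,0]]
```

```bash
python3 -m crank '[[[0.18,0.55,0,0],[0.50,1.03,0,0],[0.93,1.41,0,0],[1.44,1.66,0,0],[2.00,1.78,0,0],[2.57,1.75,0,0],[3.12,1.57,0,0],[3.60,1.25,0,0],[3.98,0.82,0,0],[4.24,0.31,0,0],[4.34,-0.25,0,0],[4.35,-0.5,0,0]]]'; python3 -m crank '[[[0,0,0,0],[0,0,0,0],[0,0,0,0]]]'; python3 arc.py 1 8 .5703,-.1960
```

```text
t: 22.88
eef_pos: [0.5683, -0.251, 0.1407]
ee_rot: [3.139, -0.001, -1.619]
force: [-2.4, -1.4, 10.6]
width: 0.0218
gripper_force: 30.0
t: 23.25
eef_pos: [0.569, -0.251, 0.1407]
ee_rot: [3.141, -0.001, -1.619]
force: [2.0, -3.2, 6.3]
width: 0.0214
gripper_force: 30.0
[ 0.56895463 -0.2510136 ] r 0.05503004522998374 ang -91.40090471717295 [ 2.04219816 -3.18587762  6.33146673] 0.021433327576348915
[[-0.00,-0.04,0,0],[-0.00,-0.08,0,0],[-0.01,-0.12,0,0],[-0.01,-0.15,0,0],[-0.01,-0.19,0,0],[-0.02,-0.23,0,0],[-0.02,-0.27,0,0],[-0.03,-0.31,0,0]]
```

```bash
python3 -m crank '[[[-0.01,-0.12,0,0],[-0.02,-0.24,0,0],[-0.03,-0.36,0,0],[-0.03,-0.36,0,0],[-0.03,-0.36,0,0],[-0.03,-0.36,0,0]]]'; python3 arc.py 1 1 .5703,-.1960
```

```text
t: 24.0
eef_pos: [0.5772, -0.2506, 0.1407]
ee_rot: [3.139, -0.001, -1.619]
force: [0.2, -1.4, 7.2]
width: 0.0214
gripper_force: 30.0
[ 0.57717447 -0.25062729] r 0.055058140565032325 ang -82.82742274407133 [ 0.18549232 -1.37920186  7.23604132] 0.02136887025781249
[[-0.01,-0.04,0,0]]
```

```bash
python3 -m crank '[[[0,-0.04,0,0],[0,-0.04,0,0],[0,-0.04,0,0]]]'; python3 arc.py 1 1 .5703,-.1960; python3 - <<'E'
from h import *
im,d,P=look("top"); X,Y,Z=[P[...,i] for i in range(3)];ok=d>0
k=ok&(Z>.125)&(Z<.145)&(abs(X-.5)<.08)&(Y>.05)&(Y<.28); print('bar',k.sum(),cv2.minAreaRect(P[k][:,:2].astype(np.float32)) if k.sum()>3 else '')
for th in("mug","tub","spray_bottle"):
    for r in arm.trace(th,"top")[:1]: print(th,np.round(np.median(P[r["mask"]&ok],0),3))
i2,_,_=look("scene"); w,_,_=look("wrist")
save('fin.png',np.hstack([cv2.resize(i2[140:330,170:490],(480,285)),cv2.resize(w,(320,240)).copy() if False else cv2.resize(w,(320,285))]))
E
```

```text
t: 24.38
eef_pos: [0.5779, -0.2506, 0.1407]
ee_rot: [3.139, -0.0, -1.619]
force: [-1.5, -1.3, 7.6]
width: 0.0217
gripper_force: 30.0
[ 0.5778944  -0.25056198] r 0.05508797571641593 ang -82.07599736705345 [-1.46494016 -1.34610021  7.60600692] 0.0217376740749917
[[-0.01,-0.04,0,0]]
bar 93 ((0.5025360584259033, 0.12984222173690796), (0.012316852807998657, 0.07616414874792099), 86.81149291992188)
mug [ 0.791 -0.013  0.051]
tub [ 0.497 -0.49   0.088]
spray_bottle [0.548 0.505 0.135]
```

View pics/fin.png

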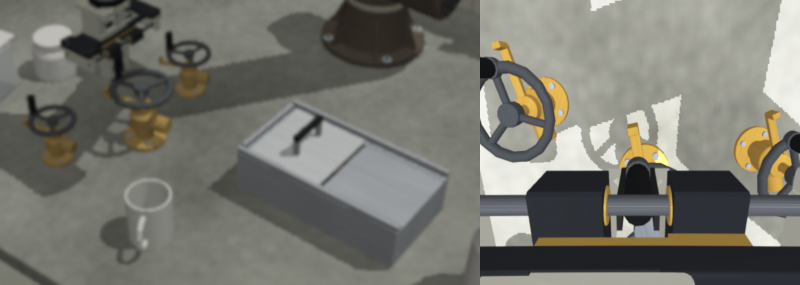

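The final picture shows the cover shut (bar at about (305,130)) and the mug still standing at (150,212). The knob is between the fingers at (636,165), in line with the index arm tip at (632,130). The angle is -82.1° against -82.0° at the stop.

```bash
python3 -c "
from station import arm
print(arm.job_done())"
```

```text
the job is handed in; nothing more can be done
None
```

I slid the cover shut against its stop, turned the handwheel clockwise to its stop and backed it off two full turns (measured within about 0.1°). The fingers still hold the crank knob, the mug, tub and spray bottle were not touched, and I handed the job in at about 24.5 s.

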